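# Set a cabin-door latch on hold-back

## Robot

A 6-joint arm with a two-finger parallel gripper is mounted at the origin on the work surface. World frame = base frame: x ahead of the robot, y to its left, z up, the work surface at z = 0. Lengths are in m, angles in degrees, forces in N, time in s.
With the tool pointing down it reaches from about 0.4 to 0.825 m from the base axis. Payload 7 kg.
Tool frame: the origin (TCP) lies at the very end of the fingers, on their centre line; the grasp point (between the pads) lies 19 mm behind it; x points along the fingers, y is the direction in which the jaws open and shut, and the axes are right-handed (so a half turn about x gives the same grasp; the last joint's range is limited). The gripper opens to 88 mm and grips with 3 to 60 N. Pads are 19 mm wide; open, the fingers measure 130 mm over their backs; the gripper's body (78 mm by 193 mm) begins 47 mm behind the grasp point.
Start: joints at [-56.774, 20.546, 0.682, 0, -70.136, -16.507], TCP at [0.194, -0.646, 0.227] pointing down, gripper open.
Joint ranges: [-176.03, 176.03], [-82.01, 121.73], [-58.28, 71.71], [-173.87, 95.51], [-174.79, -0.11], [-173.66, 173.66]. Speed limits (degrees/s): [136.94, 136.94, 172.46, 180, 180, 180].

## Interface

Orientations are given as [roll, pitch, yaw] about the fixed x, y, z axes, in that order (R = Rz(yaw) Ry(pitch) Rx(roll)).
In Python, from plant import * gives the robot as it stands. The module is installed in compiled form; this text tells all that it offers.
- The arm moves only by the shell command python3 -m creep 'ROWS' [FORCE]. ROWS is a JSON object of lists of equal length, an entry for each row: "jaw": the closure, from -1 (fully open) to 1 (shut); "translation": the shift along the tool's x, y, z in m, a list of three; "roll": the turn about the tool's x in rad. A call has exactly 10 rows; each row shifts and turns the commanded pose from where the row before left it, along the tool's axes as they then stand; what a row does not reach is not made up. A row lasts 1/10 s, in which the tool goes at most 50 mm and 8.59 degrees, less where a joint would pass 70% of its speed; a pose out of reach is approached as far as the arm can. A call with a gripper value outside its range is refused whole. The fingers move at their own pace and stop on an object; FORCE is the grip in N (left out, the last holds). Time passes only in rows, so rows that do not move let the fingers close, or fill a call up. It gives the time, the measured TCP pose, the force and the opening at its end, in the units of the state.
- get_state(): the state, without advancing time (a new reading comes with each control period).
- capture(name): name is "side" or "top" or "wrist"; returns a dict with "image" (384x512x3 uint8, red, green, blue), "fovy" (degrees; the focal length in pixels is half the picture's height over the tangent of half this angle, whatever the lens; pixels are square), "cx", "cy" (the principal point, pixels), "pose" (4x4, takes a point from camera to world coordinates); the wrist camera has in their place "tool_from_camera" (4x4, takes a point from camera to tool coordinates, whose origin is the TCP and whose axes are the tool frame's). Camera axes: x right, y up, looking along -z (the intrinsics and any distortion apply to the point x, -y, -z); pixel columns grow to the right and rows downward; lengths in m; the calibration is good to about 2 mm. A picture is of the moment at which its call begins: read the wrist's pose just before it. There is no depth.
- close_job(): hands the job in, once; it reports no verdict.
The state is a dict: "time_s": time; "joints": joint angles; "qd": joint speeds; "joint_torque": joint torques, N m; "tcp_pos": TCP position; "eef_rot": TCP orientation; "contact_force": force on the tool from outside, world axes, zero at the start; "moment": the same for the moment, N m; "gripper_width": finger opening in m.
Only numpy, scipy, OpenCV 4.12 (cv2) and the standard library are available. Lean on these libraries where they do the work, as an engineer would, in place of code of your own. Each camera call takes 0.05 s, during which the arm holds its last target.

## Task

The door latch standing in the vice must be set on hold-back before it is fitted: press its spring bolt down into the case, and while you keep it down slide the snib beside it away from the bolt as far as it will go, then let go so that the snib alone holds the bolt in. Work by feel: use no more than 25 N on the latch or on anything else, and leave the loose things on the vice's board where they are.

Things in the scene. Friction and masses are not known exactly. Their poses are not given: they have to be found in the camera images.
- vice: Grey bench vice on a plywood board (340 x 340 x 18 mm); origin: middle of the board's underside. z up, x across the jaws from the moving jaw (cross handle) to the fixed jaw, y along the 100 mm jaws. A door latch is clamped in it by its case, forend up: a level steel strip 24 mm wide (x), its top 10 to 36 mm above the jaw tops. This height differs each time and is not measured: find it by touch or sight.
- jaw (a point): Point midway between the vice's jaws, level with their tops, 135 mm above the bench; axes as the vice's. The brass latch bolt stands up through the forend straight above it: 30 mm along y (-15 to +15), 14 mm along x, at rest 13 mm proud of the forend. Its crest is a flat ridge 5 mm wide at x = +2 to +7 mm; the side towards -x is bevelled. The forend runs from y = -60 to +80 mm.
- bolt (a joint): Depth of the bolt, m: 0 at rest, grows as it is pressed straight down; hard stop at 0.0125, nearly flush with the forend. The spring pushes back with 4 N at rest, 10 N at 0.0105, 11 N at the stop (plus or minus 0.5 N). Only while the bolt is 0.0105 deep or more can the snib pass; on release the bolt comes back against the snib and stays at about 0.010.
- snib (a joint): Travel of the snib, m: starts at 0 to 0.0015, grows along +y, away from the bolt, to the end stop at 0.009. Its thumb-piece is a ribbed brass block, 14 mm (x) by 10 mm (y), 9 mm above the forend, in line with the bolt; at 0 the face towards the bolt is at y = +20 mm of the jaw frame. Friction about 2.5 N, more under the load of the bolt; it stays where left. With the bolt not deep enough it is blocked after 2 mm.
- strike: Loose brass strike plate, 28 x 100 x 4 mm with a rectangular hole, lying on the vice's board. Origin: centre of its underside. Leave alone.
- screwdriver: Loose screwdriver, 190 mm long, lying on the board along x of the vice. Leave alone.
- oiler: Loose copper oil can with a thin spout, 56 mm across, 105 mm high, standing on the board. Origin: centre of its underside. Leave alone.
- screw_tin: Loose small aluminium dish, 66 mm across, 22 mm high, on the board. Origin: centre of its underside. Leave alone.

How it is judged:
By the outcome, as a careful person would: the job done as asked, in the order asked, and still so for the second after the job is handed in, with the robot touching nothing.
It also fails if it takes over 54 s, if anything falls off the work surface, if the arm or the gripper's body presses on something with over 40 N, if the wrist force passes 120 N, or if a joint passes its speed limit or range.

## Working session

There is one attempt and no reset: what is moved stays moved. The work goes in short steps, Python scripts to look and compute and a shell command to move; the robot and the scene stay as the last step left them, time stands still between calls to the robot, and variables do not carry over. Pictures are saved under pics/ and viewed, and the job is handed in when it is done.

```bash
mkdir -p pics
python3 - <<'E'
from plant import *
import cv2,json
s=get_state();print({k:s[k] for k in s})
for n in("side","top","wrist"):
    c=capture(n);cv2.imwrite(f"pics/{n}0.png",c["image"][:,:,::-1]);print(n,{k:c[k] for k in c if k!="image"})
E
```

```text
{'time_s': 0.0, 'joints': array([-5.67739242e+01,  2.05911212e+01,  6.33965566e-01, -2.00562277e-02,
       -7.01346707e+01, -1.65051543e+01]), 'qd': array([0.03982188, 0.06586977, 0.0239903 , 0.02719067, 0.03503921,
       0.00439444]), 'joint_torque': array([-3.32726904e-04, -5.82720315e+01,  2.93063164e+01,  6.99743226e+00,
        6.98520264e-03, -1.29624932e-04]), 'tcp_pos': array([ 0.1940224 , -0.64601162,  0.22562788]), 'eef_rot': array([ 94.90375687,  89.90625733, 111.61784793]), 'contact_force': array([-0.00690291, -0.27534206,  0.28337642]), 'moment': array([0.01768376, 0.01935904, 0.00488426]), 'gripper_width': 0.08746193742870279}
side {'fovy': 55.26798996702503, 'cx': 253.02813028323223, 'cy': 193.07612858319555, 'pose': array([[-0.9516742 ,  0.19425232, -0.23787025,  0.40169284],
       [-0.30668145, -0.56023402,  0.76947016,  0.60417363],
       [ 0.01620836,  0.80523529,  0.59273384,  0.57355925],
       [ 0.        ,  0.        ,  0.        ,  1.        ]])}
top {'fovy': 55.58528047985512, 'cx': 250.41853906949763, 'cy': 190.58045549676868, 'pose': array([[-0.02506896,  0.99618423, -0.08359743,  0.52176122],
       [-0.99873549, -0.02860263, -0.04134371,  0.01274687],
       [-0.04357706,  0.08245528,  0.99564159,  0.86488512],
       [ 0.        ,  0.        ,  0.        ,  1.        ]])}
wrist {'fovy': 64.86820177819898, 'cx': 258.80785355344295, 'cy': 193.16943686951964, 'tool_from_camera': array([[-4.33610083e-04,  2.47086147e-01, -9.68993420e-01,
        -1.57072987e-01],
       [ 9.99999646e-01, -5.91341653e-04, -5.98272649e-04,
         6.94057579e-04],
       [-7.20831055e-04, -9.68993336e-01, -2.47085804e-01,
        -6.69034402e-02],
       [ 0.00000000e+00,  0.00000000e+00,  0.00000000e+00,
         1.00000000e+00]])}
```

View pics/side0.png

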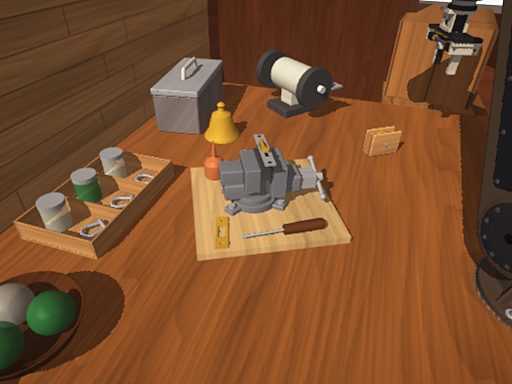

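View pics/top0.png

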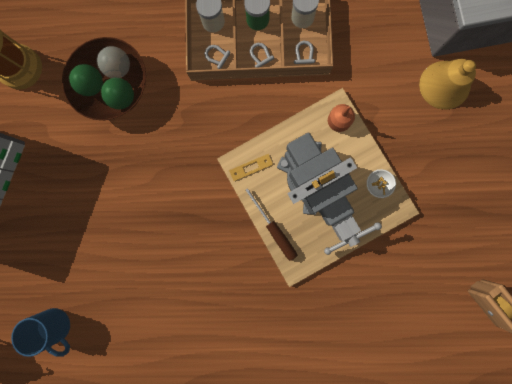

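The side view has the vice at about (260,175) with the forend around (265,150). In the top view the vice is at (325,180), with the handle at (350,240) towards the robot's right. The forend runs from (293,196) to (355,163), and the +y end is the lower left one.

Run:
```python
import cv2
a=cv2.imread("pics/top0.png")[145:215,275:375];cv2.imwrite("pics/topz.png",cv2.resize(a,None,fx=8,fy=8,interpolation=cv2.INTER_CUBIC))
a=cv2.imread("pics/side0.png")[125:215,205:335];cv2.imwrite("pics/sidez.png",cv2.resize(a,None,fx=6,fy=6,interpolation=cv2.INTER_CUBIC))
```

```text
(no output)
```

View pics/topz.png

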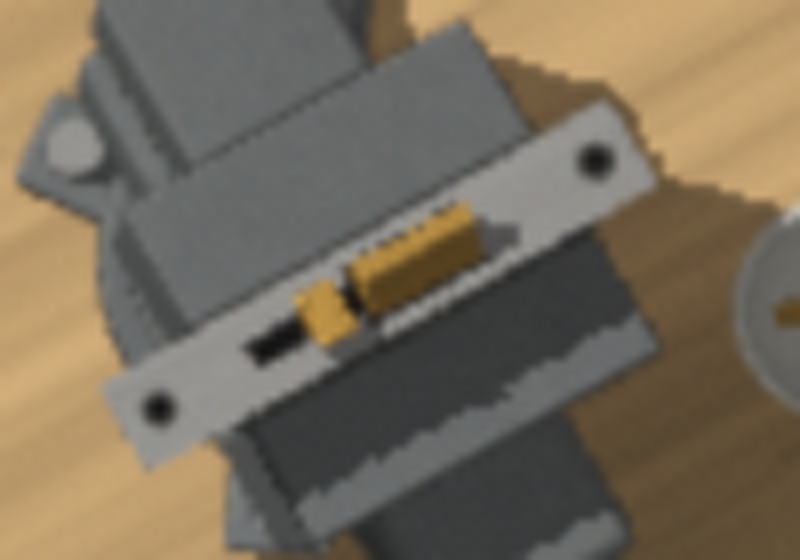

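View pics/sidez.png

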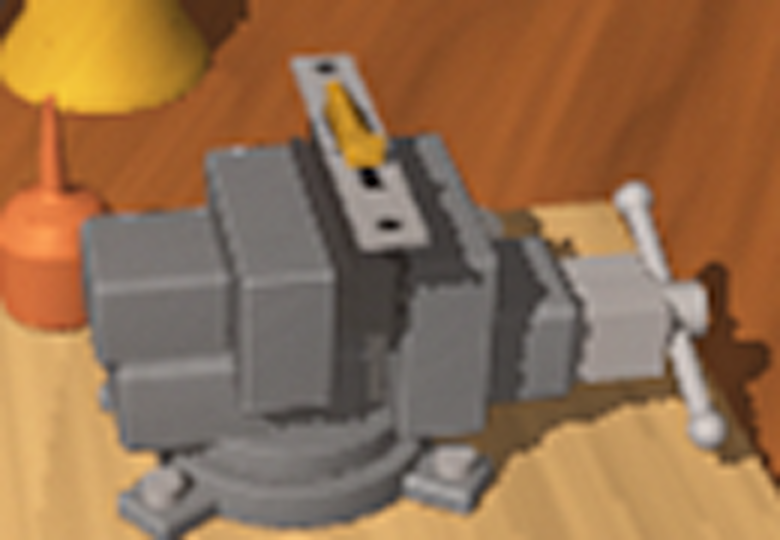

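View pics/wrist0.png

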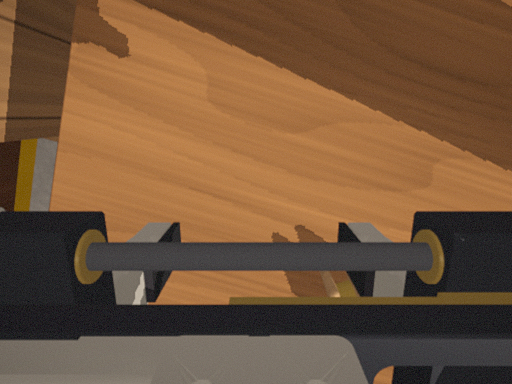

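```bash
cat > h.py <<'E'
import numpy as np
from plant import *
def ray(c,u,v):
    f=192/np.tan(np.radians(c["fovy"]/2));P=np.array(c["pose"])
    d=P[:3,:3]@np.array([(u-c["cx"])/f,-(v-c["cy"])/f,-1]);return P[:3,3],d/np.linalg.norm(d)
def tri(rs):
    A=0;b=0
    for o,d in rs:
        M=np.eye(3)-np.outer(d,d);A=A+M;b=b+M@o
    x=np.linalg.solve(A,b);return x,[np.linalg.norm((np.eye(3)-np.outer(d,d))@(x-o)) for o,d in rs]
E
python3 - <<'E'
from h import *
t=capture("top");s=capture("side")
T=lambda p:ray(t,(p[0]+.5)/8-.5+275,(p[1]+.5)/8-.5+145)
S=lambda p:ray(s,(p[0]+.5)/6-.5+205,(p[1]+.5)/6-.5+125)
pts={"h-":((595,160),(325,67)),"h+":((158,408),(388,224)),"-y+x":((605,97),(290,58)),"-y-x":((657,183),(350,55)),"+y+x":((105,388),(362,250)),"+y-x":((150,470),(430,243))}
R={}
for k,(a,b) in pts.items():
    R[k],e=tri([T(a),S(b)]);print(k,R[k].round(4),np.round(e,4))
z=np.mean([R[k][2] for k in R]);print("z",z)
def on(r,z): o,d=r;return o+d*(z-o[2])/d[2]
for nm,F,i in(("top",T,0),("side",S,1)):
    Q={k:on(F(pts[k][i]),z) for k in pts}
    c=(Q["-y+x"]+Q["-y-x"]+Q["+y+x"]+Q["+y-x"])/4
    ym=(Q["+y+x"]+Q["+y-x"])/2-(Q["-y+x"]+Q["-y-x"])/2
    u=ym/np.linalg.norm(ym);print(nm,"len",np.linalg.norm(ym),"ydir",np.degrees(np.arctan2(u[1],u[0])),"jaw0",c-0.010*u, "width",np.linalg.norm(Q["+y+x"]-Q["+y-x"]))
E
```

```text
h- [ 0.624  -0.1485  0.166 ] [0.001 0.001]
h+ [ 0.5677 -0.0422  0.166 ] [0.0008 0.0008]
-y+x [ 0.6394 -0.1516  0.1658] [0.0008 0.0008]
-y-x [ 0.6181 -0.1631  0.1653] [0.0011 0.0011]
+y+x [ 0.5734 -0.03    0.1612] [0.0006 0.0006]
+y-x [ 0.5524 -0.0402  0.1625] [0.0015 0.0015]
z 0.16446638597626578
top len 0.13936115748664615 ydir 118.31012199187013 jaw0 [ 0.60152393 -0.10488753  0.16446639] width 0.022382374588042556
side len 0.14483687157353436 ydir 117.82555838829363 jaw0 [ 0.5992494  -0.10418948  0.16446639] width 0.024549805056987815
```

Run:
```python
from h import *
import cv2
from scipy.spatial.transform import Rotation as Ro
s=get_state();r=s["eef_rot"];print(Ro.from_euler("xyz",r,degrees=True).as_matrix().round(3))
a=cv2.imread("pics/side0.png")[0:110,400:500];cv2.imwrite("pics/gripz.png",cv2.resize(a,None,fx=5,fy=5,interpolation=cv2.INTER_CUBIC))
```

```text
[[-0.    -0.288  0.958]
 [ 0.001  0.958  0.288]
 [-1.     0.001 -0.   ]]
```

View pics/gripz.png

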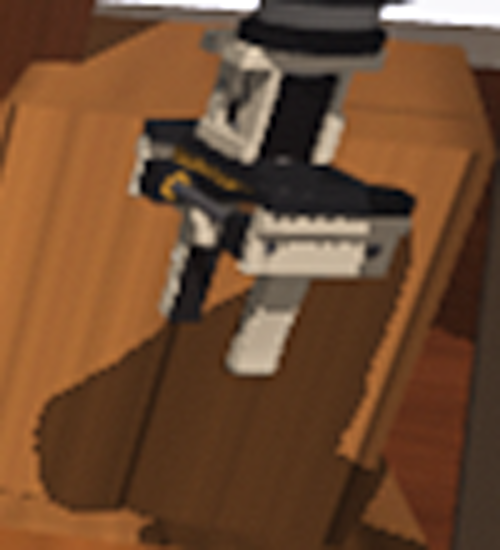

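```bash
python3 -m creep '{"jaw":[0.86,0.86,0.86,0.86,0.86,0.86,0.86,0.86,0.86,0.86],"translation":[[-0.01,0,0],[-0.01,0,0],[0,0.016,0.034],[0,0.016,0.034],[0,0.016,0.034],[0,0.016,0.034],[0,0.016,0.034],[0,0.016,0.034],[0,0.016,0.034],[0,0.016,0.034]],"roll":[-0.1,-0.099,0,0,0,0,0,0,0,0]}' 20
```

```text
time_s: 1.25
tcp_pos: [0.3744, -0.404, 0.2467]
eef_rot: [-42.4, 90.0, -14.2]
contact_force: [0.2, 0.0, -0.6]
gripper_width: 0.0131
```

```bash
cat >> h.py <<'E'
from scipy.spatial.transform import Rotation as Ro
J=np.array([0.6004,-0.1045]); A=118.1
def where():
    s=get_state();R=Ro.from_euler("xyz",s["eef_rot"],degrees=True).as_matrix();p=s["tcp_pos"]
    a=np.radians(A);uy=np.array([np.cos(a),np.sin(a)]);ux=np.array([uy[1],-uy[0]])
    d=p[:2]-J;F=s["contact_force"]
    print("t",s["time_s"],"tooly ang",np.degrees(np.arctan2(R[1,1],R[0,1])).round(2),"jawframe mm x %.2f y %.2f z %.2f"%(d@ux*1e3,d@uy*1e3,p[2]*1e3),"F x %.2f y %.2f z %.2f"%(F[:2]@ux,F[:2]@uy,F[2]),"w",round(float(s["gripper_width"]),4), "tilt",R[:,0].round(4))
E
python3 -c "
from h import *
where()"
```

```text
t 1.25 tooly ang 118.12 jawframe mm x -340.44 y -157.72 z 246.67 F x 0.19 y -0.07 z -0.60 w 0.0131 tilt [ 2.e-04 -1.e-04 -1.e+00]
```

```bash
python3 -m creep '{"jaw":[0.86,0.86,0.86,0.86,0.86,0.86,0.86,0.86,0.86,0.86],"translation":[[0,0.016,0.034],[0,0.016,0.034],[0,0.016,0.034],[0,0.016,0.034],[0,0.016,0.034],[0,0.016,0.034],[0,0.016,0.034],[0,0.016,0.034],[0.01,0,0],[0.01,0,0]],"roll":[0,0,0,0,0,0,0,0,0,0]}'; python3 -c "
from h import *
where()"
```

```text
time_s: 2.25
tcp_pos: [0.5536, -0.1635, 0.2259]
eef_rot: [91.1, 90.0, 119.3]
contact_force: [-1.1, -0.1, -1.0]
gripper_width: 0.0061
t 2.25 tooly ang 118.21 jawframe mm x -69.08 y -29.97 z 225.91 F x -0.99 y 0.38 z -0.95 w 0.0061 tilt [-1.e-04  1.e-04 -1.e+00]
```

```bash
python3 -m creep '{"jaw":[0.86,0.86,0.86,0.86,0.86,0.86,0.86,0.86,0.86,0.86],"translation":[[0,0.007,0.018],[0,0.007,0.018],[0,0.007,0.018],[0,0.007,0.0195],[0.01,0,0],[0.01,0,0],[0.006,0,0],[0,0,0],[0,0,0],[0,0,0]],"roll":[0,0,0,0,0,0,0,0,0,0]}'
python3 - <<'E'
from h import *
import cv2
where()
for n,(r0,r1,c0,c1) in {"side":(95,175,205,315),"top":(120,215,255,375)}.items():
    c=capture(n);a=c["image"][r0:r1,c0:c1,::-1];cv2.imwrite(f"pics/{n}1.png",cv2.resize(a,None,fx=6,fy=6,interpolation=cv2.INTER_CUBIC))
E
```

```text
time_s: 3.25
tcp_pos: [0.605, -0.1052, 0.2011]
eef_rot: [-34.1, 90.0, -6.0]
contact_force: [0.2, -0.1, -0.3]
gripper_width: 0.006
t 3.25 tooly ang 118.1 jawframe mm x 3.73 y -2.83 z 201.07 F x 0.12 y -0.15 z -0.35 w 0.006 tilt [ 7.e-04 -1.e-04 -1.e+00]
```

View pics/side1.png

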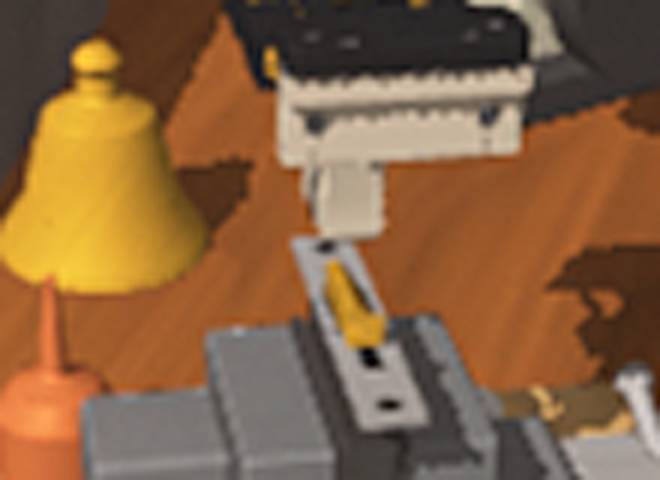

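View pics/top1.png

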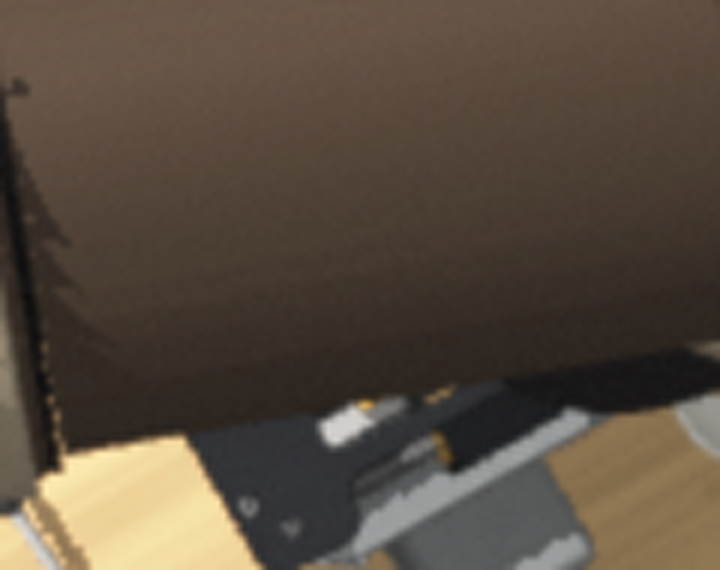

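Side view: the finger's +y back face has its bottom edge from about (318,233) to (383,238) in the zoomed crop, above the bolt. The arm blocks the top view. Next I cast that edge onto z = 0.201 to get the finger thickness.

Run:
```python
from h import *
s=capture("side");where()
a=np.radians(A);uy=np.array([np.cos(a),np.sin(a)]);ux=np.array([uy[1],-uy[0]])
def jf(u,v,z,off=(205,95)):
    o,d=ray(s,(u+.5)/6-.5+off[0],(v+.5)/6-.5+off[1]);p=o+d*(z-o[2])/d[2];q=p[:2]-J;return (q@ux*1e3).round(1),(q@uy*1e3).round(1)
for u,v in((318,233),(383,238)):print("tip",jf(u,v,.2011))
# snib top: front (+y) edge / bolt crest
for u,v in((350,322),(387,320),(332,265),(345,300)):print("brass",[jf(u,v,.1645+h) for h in(.009,.013)])
```

```text
t 3.4 tooly ang 118.11 jawframe mm x 3.82 y -2.70 z 201.06 F x -0.32 y -0.09 z 0.17 w 0.0061 tilt [ 8.e-04  0.e+00 -1.e+00]
tip (np.float64(13.4), np.float64(5.4))
tip (np.float64(-9.4), np.float64(12.8))
brass [(np.float64(4.2), np.float64(24.0)), (np.float64(5.8), np.float64(31.0))]
brass [(np.float64(-9.6), np.float64(24.6)), (np.float64(-7.9), np.float64(31.5))]
brass [(np.float64(2.3), np.float64(-20.5)), (np.float64(3.8), np.float64(-13.1))]
brass [(np.float64(2.8), np.float64(7.4)), (np.float64(4.3), np.float64(14.5))]
```

```bash
python3 -m creep '{"jaw":[0.86,0.86,0.86,0.86,0.86,0.86,0.86,0.86,0.86,0.86],"translation":[[0.005,0.0,0.0005],[0.005,0,0],[0.003,0,0],[0.001,0,0],[0.001,0,0],[0.001,0,0],[0.001,0,0],[0.001,0,0],[0,0,0],[0,0,0]],"roll":[0,0,0,0,0,0,0,0,0,0]}'
python3 - <<'E'
from h import *
where()
E
```

```text
time_s: 4.4
tcp_pos: [0.6054, -0.1047, 0.1826]
eef_rot: [-36.5, 90.0, -8.4]
contact_force: [0.3, 0.5, 0.0]
gripper_width: 0.0062
t 4.4 tooly ang 118.12 jawframe mm x 4.30 y -2.51 z 182.60 F x 0.48 y 0.35 z 0.02 w 0.0062 tilt [ 1.e-04 -0.e+00 -1.e+00]
```

```bash
for i in 1; do python3 -m creep '{"jaw":[0.86,0.86,0.86,0.86,0.86,0.86,0.86,0.86,0.86,0.86],"translation":[[0.001,0,0],[0.001,0,0],[0.001,0,0],[0,0,0],[0,0,0],[0,0,0],[0,0,0],[0,0,0],[0,0,0],[0,0,0]],"roll":[0,0,0,0,0,0,0,0,0,0]}'; python3 -c "
from h import *
where()"; done
```

```text
time_s: 5.4
tcp_pos: [0.6054, -0.1047, 0.1796]
eef_rot: [-24.4, 90.0, 3.7]
contact_force: [-0.8, -0.4, -0.8]
gripper_width: 0.0065
t 5.4 tooly ang 118.12 jawframe mm x 4.30 y -2.51 z 179.61 F x -0.85 y 0.02 z -0.80 w 0.0065 tilt [ 1.e-04  0.e+00 -1.e+00]
```

```bash
python3 -m creep '{"jaw":[0.86,0.86,0.86,0.86,0.86,0.86,0.86,0.86,0.86,0.86],"translation":[[0.001,0,0],[0.001,0,0],[0,0,0],[0,0,0],[0,0,0],[0,0,0],[0,0,0],[0,0,0],[0,0,0],[0,0,0]],"roll":[0,0,0,0,0,0,0,0,0,0]}'; python3 -c "
from h import *
where()"
```

```text
time_s: 6.4
tcp_pos: [0.6055, -0.1047, 0.1777]
eef_rot: [-37.4, 90.0, -9.2]
contact_force: [-0.4, -0.6, 4.0]
gripper_width: 0.0065
t 6.4 tooly ang 118.12 jawframe mm x 4.40 y -2.58 z 177.65 F x -0.62 y -0.33 z 3.99 w 0.0065 tilt [ 3.e-04 -0.e+00 -1.e+00]
```

```bash
cat >> h.py <<'E'
def avg(n=4):
    Z=[];F=[]
    for i in range(n):
        s=get_state();Z.append(s["tcp_pos"][2]);F.append(s["contact_force"]);capture("side")
    F=np.array(F);print("avg z %.2f"%(np.mean(Z)*1e3),"F",F.mean(0).round(2),"sd",F.std(0).round(2));where()
E
python3 -m creep '{"jaw":[0.86,0.86,0.86,0.86,0.86,0.86,0.86,0.86,0.86,0.86],"translation":[[0.001,0,0],[0.001,0,0],[0.001,0,0],[0.001,0,0],[0.001,0,0],[0.001,0,0],[0.001,0,0],[0,0,0],[0,0,0],[0,0,0]],"roll":[0,0,0,0,0,0,0,0,0,0]}'; python3 -c "
from h import *
avg()"
```

```text
time_s: 7.4
tcp_pos: [0.6055, -0.1047, 0.171]
eef_rot: [-43.5, 90.0, -15.3]
contact_force: [-1.3, 0.3, 6.9]
gripper_width: 0.006
avg z 171.00 F [-1.33  0.31  7.13] sd [0.35 0.38 0.26]
t 7.6 tooly ang 118.13 jawframe mm x 4.39 y -2.60 z 171.01 F x -0.50 y 0.82 z 6.98 w 0.006 tilt [ 5.e-04 -1.e-04 -1.e+00]
```

```bash
python3 -m creep '{"jaw":[0.86,0.86,0.86,0.86,0.86,0.86,0.86,0.86,0.86,0.86],"translation":[[0.001,0,0],[0.001,0,0],[0.001,0,0],[0.001,0,0],[0,0,0],[0,0,0],[0,0,0],[0,0,0],[0,0,0],[0,0,0]],"roll":[0,0,0,0,0,0,0,0,0,0]}'; python3 -c "
from h import *
avg()"
python3 -m creep '{"jaw":[0.86,0.86,0.86,0.86,0.86,0.86,0.86,0.86,0.86,0.86],"translation":[[0.001,0,0],[0,0,0],[0,0,0],[0,0,0],[0,0,0],[0,0,0],[0,0,0],[0,0,0],[0,0,0],[0,0,0]],"roll":[0,0,0,0,0,0,0,0,0,0]}'; python3 -c "
from h import *
avg()"
```

```text
time_s: 8.6
tcp_pos: [0.6055, -0.1047, 0.1673]
eef_rot: [-42.2, 90.0, -14.1]
contact_force: [-1.9, 0.8, 10.2]
gripper_width: 0.0063
avg z 167.33 F [-2.19  0.94  9.56] sd [0.79 0.24 0.43]
t 8.8 tooly ang 118.14 jawframe mm x 4.41 y -2.62 z 167.34 F x -1.14 y 2.41 z 9.12 w 0.0062 tilt [ 8.e-04 -2.e-04 -1.e+00]
time_s: 9.8
tcp_pos: [0.6055, -0.1047, 0.1664]
eef_rot: [-42.7, 90.0, -14.6]
contact_force: [-2.9, 1.1, 10.0]
gripper_width: 0.0061
avg z 166.42 F [-2.59  1.24 10.19] sd [0.48 0.4  0.49]
t 10.0 tooly ang 118.14 jawframe mm x 4.40 y -2.65 z 166.42 F x -2.00 y 2.69 z 10.43 w 0.0062 tilt [ 8.e-04 -2.e-04 -1.e+00]
```

```bash
python3 -m creep '{"jaw":[0.86,0.86,0.86,0.86,0.86,0.86,0.86,0.86,0.86,0.86],"translation":[[0.0006,0,0],[0,0,0],[0,0,0],[0,0,0],[0,0,0],[0,0,0],[0,0,0],[0,0,0],[0,0,0],[0,0,0]],"roll":[0,0,0,0,0,0,0,0,0,0]}'; python3 -c "
from h import *
avg()"
```

```text
time_s: 11.0
tcp_pos: [0.6056, -0.1048, 0.1664]
eef_rot: [-43.2, 89.9, -15.1]
contact_force: [-2.7, 1.4, 13.5]
gripper_width: 0.006
avg z 166.34 F [-3.78  1.35 13.27] sd [0.65 0.5  0.27]
t 11.2 tooly ang 118.15 jawframe mm x 4.47 y -2.66 z 166.34 F x -3.14 y 3.35 z 13.15 w 0.0062 tilt [ 1.2e-03 -3.0e-04 -1.0e+00]
```

The bolt's stop is at z ≈ 166.4 mm, where the force jumps from 10 to 13 N with no further travel. I'll back off 0.6 mm, leaving the bolt about 12 mm deep, and then slide towards +y.

```bash
python3 -m creep '{"jaw":[0.86,0.86,0.86,0.86,0.86,0.86,0.86,0.86,0.86,0.86],"translation":[[-0.0008,0,0],[0,0,0],[0,0.001,0],[0,0.001,0],[0,0.001,0],[0,0.001,0],[0,0.001,0],[0,0.001,0],[0,0,0],[0,0,0]],"roll":[0,0,0,0,0,0,0,0,0,0]}'; python3 -c "
from h import *
avg()"
```

```text
time_s: 12.2
tcp_pos: [0.6045, -0.1011, 0.1677]
eef_rot: [-58.9, 89.7, -30.8]
contact_force: [3.2, -6.0, 9.9]
gripper_width: 0.0059
avg z 167.67 F [ 2.85 -6.55  9.72] sd [0.28 0.62 0.47]
t 12.4 tooly ang 118.15 jawframe mm x 5.21 y 1.14 z 167.66 F x -1.13 y -6.79 z 9.32 w 0.0064 tilt [ 0.0042 -0.0025 -1.    ]
```

Run:
```python
from h import *
import cv2
for n,(r0,r1,c0,c1) in {"side":(110,190,215,315)}.items():
    c=capture(n);a=c["image"][r0:r1,c0:c1,::-1];cv2.imwrite(f"pics/{n}2.png",cv2.resize(a,None,fx=7,fy=7,interpolation=cv2.INTER_CUBIC))
```

```text
(no output)
```

View pics/side2.png

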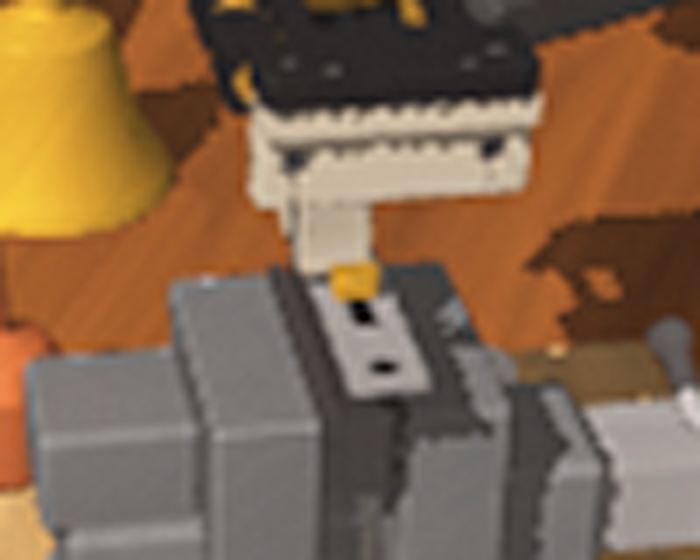

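The side view shows the snib at about (355,280) in the crop. The finger's back is just behind it, and the finger's bottom left corner is at about (298,270).

Run:
```python
from h import *
s=capture("side");avg(3)
a=np.radians(A);uy=np.array([np.cos(a),np.sin(a)]);ux=np.array([uy[1],-uy[0]])
def jf(u,v,z):
    o,d=ray(s,(u+.5)/7-.5+215,(v+.5)/7-.5+110);p=o+d*(z-o[2])/d[2];q=p[:2]-J;return (q@ux*1e3).round(1),(q@uy*1e3).round(1)
print("finger corner",jf(298,270,.1677),jf(325,275,.1677))
for u,v in((335,263),(378,263),(335,282),(380,280)):print("snib top",jf(u,v,.1749))
print("slot end",jf(370,325,.1659),"hole",jf(383,367,.1659), "end corners",jf(352,395,.1659),jf(430,388,.1659))
```

```text
avg z 167.67 F [ 1.93 -6.58 10.1 ] sd [0.12 0.4  0.37]
t 12.65 tooly ang 118.15 jawframe mm x 5.19 y 1.11 z 167.65 F x -1.03 y -7.68 z 9.60 w 0.0063 tilt [ 0.0042 -0.0025 -1.    ]
finger corner (np.float64(14.7), np.float64(11.5)) (np.float64(6.8), np.float64(16.0))
snib top (np.float64(4.9), np.float64(21.4))
snib top (np.float64(-8.6), np.float64(23.5))
snib top (np.float64(7.3), np.float64(33.3))
snib top (np.float64(-6.9), np.float64(34.1))
slot end (np.float64(-1.6), np.float64(45.8)) hole (np.float64(-0.3), np.float64(70.8)) end corners (np.float64(12.2), np.float64(84.9)) (np.float64(-11.7), np.float64(84.6))
```

```bash
python3 -m creep '{"jaw":[0.86,0.86,0.86,0.86,0.86,0.86,0.86,0.86,0.86,0.86],"translation":[[0.0004,0,0],[0,0.001,0],[0,0.001,0],[0,0.001,0],[0,0.001,0],[0,0,0],[0,0,0],[0,0,0],[0,0,0],[0,0,0]],"roll":[0,0,0,0,0,0,0,0,0,0]}'; python3 -c "
from h import *
avg()"
```

```text
time_s: 13.65
tcp_pos: [0.6029, -0.098, 0.1674]
eef_rot: [-60.6, 89.7, -32.5]
contact_force: [3.5, -9.3, 8.1]
gripper_width: 0.0062
avg z 167.36 F [ 3.7  -9.08  8.56] sd [0.33 0.3  0.34]
t 13.85 tooly ang 118.15 jawframe mm x 5.30 y 4.59 z 167.33 F x -2.01 y -10.46 z 9.39 w 0.0061 tilt [ 0.0048 -0.0031 -1.    ]
```

```bash
python3 -m creep '{"jaw":[0.86,0.86,0.86,0.86,0.86,0.86,0.86,0.86,0.86,0.86],"translation":[[0,0.001,0],[0,0.001,0],[0,0.001,0],[0,0,0],[0,0,0],[0,0,0],[0,0,0],[0,0,0],[0,0,0],[0,0,0]],"roll":[0,0,0,0,0,0,0,0,0,0]}'
python3 - <<'E'
from h import *
import cv2
avg()
for n,(r0,r1,c0,c1) in {"side":(110,190,215,315)}.items():
    c=capture(n);a=c["image"][r0:r1,c0:c1,::-1];cv2.imwrite(f"pics/{n}3.png",cv2.resize(a,None,fx=7,fy=7,interpolation=cv2.INTER_CUBIC))
E
```

```text
time_s: 14.85
tcp_pos: [0.6015, -0.0954, 0.1674]
eef_rot: [-61.4, 89.7, -33.2]
contact_force: [2.8, -9.3, 8.9]
gripper_width: 0.006
avg z 167.35 F [ 3.52 -9.53  9.08] sd [0.58 0.23 0.2 ]
t 15.05 tooly ang 118.15 jawframe mm x 5.31 y 7.52 z 167.37 F x -0.90 y -9.45 z 8.92 w 0.0062 tilt [ 0.0049 -0.0031 -1.    ]
```

View pics/side3.png

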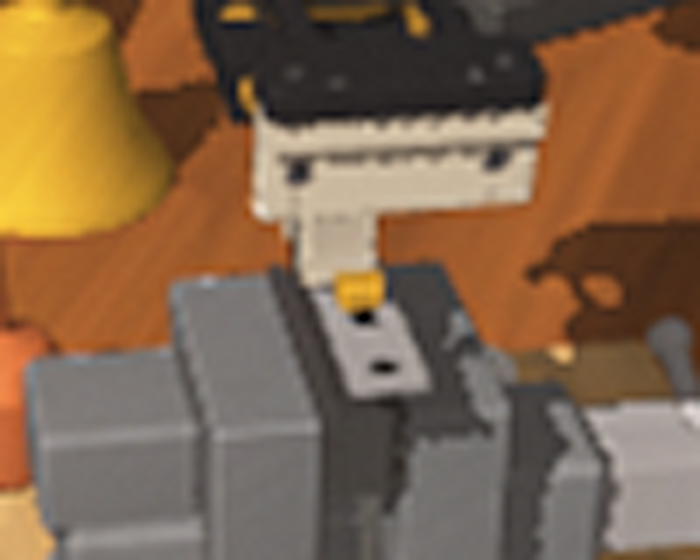

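The snib's centre has moved from about (355,280) to about (360,292), so it is travelling with the finger. I'll go on in small steps until I feel the end stop.

```bash
python3 -m creep '{"jaw":[0.86,0.86,0.86,0.86,0.86,0.86,0.86,0.86,0.86,0.86],"translation":[[0,0.001,0],[0,0.001,0],[0,0,0],[0,0,0],[0,0,0],[0,0,0],[0,0,0],[0,0,0],[0,0,0],[0,0,0]],"roll":[0,0,0,0,0,0,0,0,0,0]}'
python3 - <<'E'
from h import *
avg()
E
```

```text
time_s: 16.1
tcp_pos: [0.6006, -0.0936, 0.1674]
eef_rot: [-60.6, 89.7, -32.4]
contact_force: [4.1, -8.6, 9.2]
gripper_width: 0.0063
avg z 167.36 F [ 3.83 -9.23  8.64] sd [0.35 0.49 0.49]
t 16.3 tooly ang 118.15 jawframe mm x 5.34 y 9.55 z 167.36 F x -0.59 y -10.31 z 8.98 w 0.0059 tilt [ 0.0049 -0.0031 -1.    ]
```

```bash
python3 -m creep '{"jaw":[0.86,0.86,0.86,0.86,0.86,0.86,0.86,0.86,0.86,0.86],"translation":[[0,0.001,0],[0,0.001,0],[0,0,0],[0,0,0],[0,0,0],[0,0,0],[0,0,0],[0,0,0],[0,0,0],[0,0,0]],"roll":[0,0,0,0,0,0,0,0,0,0]}'
python3 - <<'E'
from h import *
avg()
E
```

```text
time_s: 17.3
tcp_pos: [0.6, -0.0925, 0.1674]
eef_rot: [-64.6, 89.6, -36.5]
contact_force: [4.7, -12.7, 7.6]
gripper_width: 0.0064
avg z 167.43 F [  4.93 -12.92   7.68] sd [0.16 0.45 0.31]
t 17.5 tooly ang 118.15 jawframe mm x 5.32 y 10.77 z 167.41 F x -0.28 y -13.90 z 8.19 w 0.0056 tilt [ 0.0054 -0.004  -1.    ]
```

```bash
python3 -m creep '{"jaw":[0.86,0.86,0.86,0.86,0.86,0.86,0.86,0.86,0.86,0.86],"translation":[[0,0.0006,0],[0,0,0],[0,0,0],[0,0,0],[0,0,0],[0,0,0],[0,0,0],[0,0,0],[0,0,0],[0,0,0]],"roll":[0,0,0,0,0,0,0,0,0,0]}'
python3 - <<'E'
from h import *
avg()
E
```

```text
time_s: 18.5
tcp_pos: [0.6, -0.0924, 0.1675]
eef_rot: [-66.6, 89.6, -38.5]
contact_force: [7.8, -16.1, 6.6]
gripper_width: 0.0065
avg z 167.49 F [  6.47 -16.12   5.9 ] sd [0.83 0.6  0.43]
t 18.7 tooly ang 118.15 jawframe mm x 5.38 y 10.85 z 167.50 F x -0.99 y -16.91 z 6.13 w 0.006 tilt [ 0.0059 -0.0046 -1.    ]
```

Firm end stop: at 17 N the finger moved only 0.1 mm. I'll ease back and lift slowly.

```bash
python3 -m creep '{"jaw":[0.86,0.86,0.86,0.86,0.86,0.86,0.86,0.86,0.86,0.86],"translation":[[0,-0.001,0],[0,-0.001,0],[0,-0.001,0],[0,-0.001,0],[0,0,0],[-0.001,0,0],[-0.001,0,0],[-0.001,0,0],[0,0,0],[0,0,0]],"roll":[0,0,0,0,0,0,0,0,0,0]}'
python3 - <<'E'
from h import *
avg()
E
```

```text
time_s: 19.7
tcp_pos: [0.5999, -0.0927, 0.1687]
eef_rot: [-33.1, 89.9, -5.0]
contact_force: [3.5, -0.9, 4.7]
gripper_width: 0.0061
avg z 168.69 F [ 4.55 -0.78  4.51] sd [0.59 0.21 0.39]
t 19.9 tooly ang 118.13 jawframe mm x 5.07 y 10.63 z 168.67 F x 3.49 y -3.05 z 4.59 w 0.006 tilt [ 1.7e-03 -2.0e-04 -1.0e+00]
```

```bash
python3 -m creep '{"jaw":[0.86,0.86,0.86,0.86,0.86,0.86,0.86,0.86,0.86,0.86],"translation":[[-0.001,0,0],[-0.001,0,0],[-0.001,0,0],[-0.001,0,0],[-0.001,0,0],[-0.001,0,0],[0,0,0],[0,0,0],[0,0,0],[0,0,0]],"roll":[0,0,0,0,0,0,0,0,0,0]}'
python3 - <<'E'
from h import *
avg()
E
```

```text
time_s: 20.9
tcp_pos: [0.5988, -0.0926, 0.1743]
eef_rot: [113.5, 90.0, 141.6]
contact_force: [-0.4, -0.6, 0.5]
gripper_width: 0.0062
avg z 174.35 F [-0.06 -0.27  0.13] sd [0.59 0.34 0.19]
t 21.1 tooly ang 118.12 jawframe mm x 4.26 y 11.16 z 174.34 F x 0.10 y 0.51 z 0.26 w 0.0061 tilt [-1.e-04  0.e+00 -1.e+00]
```

Contact is gone at 174.3 mm, so the bolt is staying down. I'll retreat and look.

```bash
python3 -m creep '{"jaw":[0.86,0.86,0.86,0.86,0.86,0.86,0.86,0.86,0.86,0.86],"translation":[[0,-0.001,0],[0,-0.001,0],[0,-0.001,0],[-0.01,0,0],[-0.02,0,0],[-0.03,0,0],[-0.02,0,0],[0,-0.02,-0.02],[0,-0.02,-0.03],[0,-0.02,-0.03]],"roll":[0,0,0,0,0,0,0,0,0,0]}'
python3 -m creep '{"jaw":[0.86,0.86,0.86,0.86,0.86,0.86,0.86,0.86,0.86,0.86],"translation":[[0,-0.02,-0.03],[0,-0.02,-0.03],[0,-0.02,-0.03],[0,-0.02,-0.03],[0,-0.02,-0.03],[0,-0.02,-0.03],[0,-0.01,-0.02],[0,0,0],[0,0,0],[0,0,0]],"roll":[0,0,0,0,0,0,0,0,0,0]}'
python3 - <<'E'
from h import *
import cv2
avg(2)
for n,(r0,r1,c0,c1) in {"side":(125,215,205,335),"top":(145,215,275,375)}.items():
    c=capture(n);cv2.imwrite(f"pics/{n}4f.png",c["image"][:,:,::-1]);a=c["image"][r0:r1,c0:c1,::-1];k=6 if n=="side" else 8
    cv2.imwrite(f"pics/{n}4.png",cv2.resize(a,None,fx=k,fy=k,interpolation=cv2.INTER_CUBIC))
E
```

```text
time_s: 22.1
tcp_pos: [0.5578, -0.1867, 0.2553]
eef_rot: [-34.9, 89.9, -6.7]
contact_force: [0.6, -0.3, 0.0]
gripper_width: 0.0063
time_s: 23.1
tcp_pos: [0.4433, -0.3945, 0.2548]
eef_rot: [-47.5, 90.0, -19.4]
contact_force: [0.4, 0.5, 0.5]
gripper_width: 0.006
avg z 254.76 F [ 0.73  0.69 -0.08] sd [0.34 0.22 0.59]
t 23.2 tooly ang 118.19 jawframe mm x -274.85 y -181.68 z 254.63 F x -0.10 y 0.29 z -0.41 w 0.0062 tilt [ 3.e-04 -1.e-04 -1.e+00]
```

View pics/side4.png

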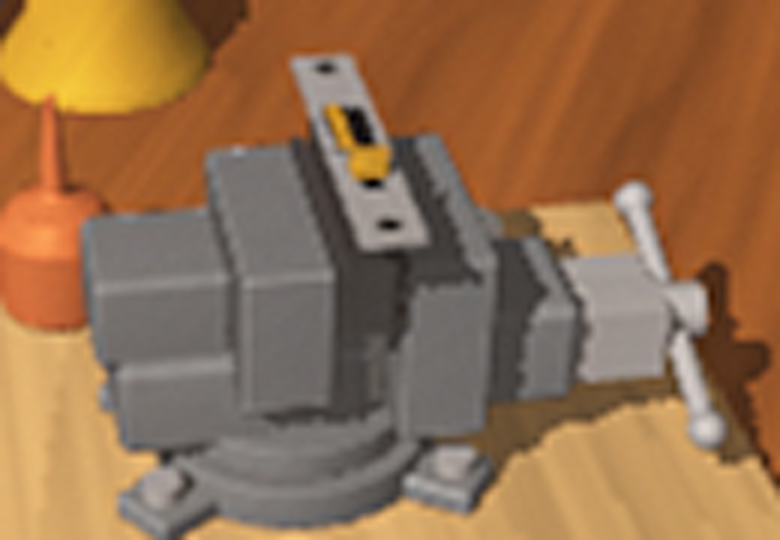

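View pics/top4.png

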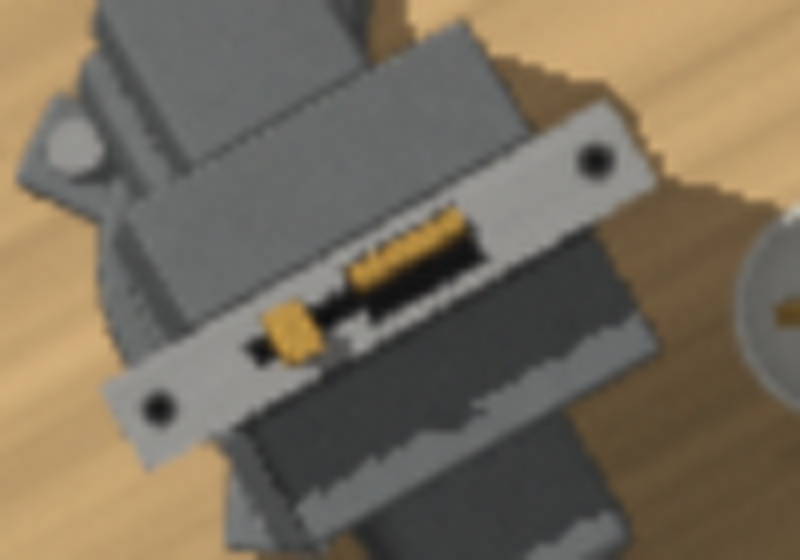

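View pics/top4f.png

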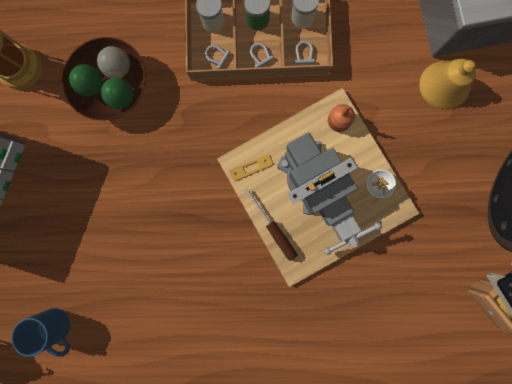

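The bolt is down: only its crest strip shows, at (408,245). The snib has moved from (327,314) to (295,332), about 8.8 mm. The loose items are unmoved.

```bash
python3 -c "
from plant import *
print(close_job())"
```

```text
the job is handed in; nothing more can be done
None
```

The latch is set on hold-back, and I handed the job in at about 23 s. No verdict came back.

- **Bolt:** I pressed it with the nearly closed fingertips until I felt its stop at tool height z ≈ 166.4 mm with about 13 N. I then backed off slightly, so it stayed about 11–12 mm deep.
- **Snib:** Keeping the bolt down, I slid the snib along +y with the back of one finger. The last 0.6 mm of commanded push moved the finger only 0.1 mm, so it was at its end stop. The highest force I measured was about 18 N in total (17 N sideways). That sideways figure includes more friction on the bolt than I expected, about 7 N, but it stayed under the 25 N limit.
- **Release:** As I lifted, contact force fell to zero while the bolt stayed down.

**Last checks:** The final pictures show the bolt nearly flush and the snib about 8.8 mm from where it started. The vice and the loose things look the same as before, and the arm is clear with only sensor noise on the force reading. In the side view, points on the latch came out up to about 4 mm off along y. I therefore relied on touch for the depth and the end stop.

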